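# Set the valves of a filtration manifold for one sample

### The arm

A 6-joint arm with a two-finger parallel gripper is mounted at the origin on a cart in front of the work surface, level with it; the furniture and walls round the work are solid. World frame = base frame: x ahead of the robot, y to its left, z up, the work surface at z = 0. Lengths are in m, angles in rad, forces in N, time in s.
With the tool pointing down it reaches from about 0.25 to 0.775 m from the base axis. Payload 4 kg.
Tool frame: the origin (TCP) lies midway between the tips of the shut fingers; the grasp point (between the pads) lies 19 mm behind it; z points along the fingers, y is the line along which they close (so a half turn about z gives the same grasp; the last joint's range is limited). The gripper opens to 94 mm and grips with 3 to 60 N. Pads are 16 mm wide; open, the fingers measure 119 mm over their backs; the gripper's body (75 mm by 177 mm) begins 78 mm behind the grasp point.
Start: joints at [1.121, 0.087, 1.371, -0, 1.684, -0.103], TCP at [0.187, 0.517, 0.176] pointing down, gripper open.
Joint ranges: [-3.1, 3.1], [-0.76, 2.03], [0.27, 2.55], [-1.08, 4.22], [0.17, 2.65], [-2.57, 2.57]. Speed limits (rad/s): [2.79, 2.79, 3.14, 3.14, 3.14, 3.14].

### API

Orientations are given as [roll, pitch, yaw] about the fixed x, y, z axes, in that order (R = Rz(yaw) Ry(pitch) Rx(roll)).
In Python, from bench import robot gives the robot as it stands.
- The arm moves only by the tool servo_tool, never from a script. Its argument "moves" is a list of rows, each a list of 5 numbers: the shift along the tool's x, y, z in units of 25 mm (1.0 is 25 mm), then the turn about the tool's z in units of 6 degrees (1.0 is 6 degrees), then the closure, from 0 (fully open) to 1 (shut). In form: [[dx, dy, dz, yaw, gripper], ...]. A call has 1 to 10 rows; each row is the pose to reach, as a shift and turn from the pose commanded when the call began, along the tool's axes at that moment; what a row does not reach only later rows make up. A row lasts 1/12 s, in which the tool goes at most 41.7 mm and 7.16 degrees, less where a joint would pass 70% of its speed; a pose out of reach is approached as far as the arm can. A call with a gripper value outside its range is refused whole. The fingers move at their own pace and stop on an object; the grip force is fixed at half the most. Time passes only in rows, so rows that repeat a pose let the fingers close. It gives the time, the measured TCP pose, the force, the opening and the grip force at its end, in the units of the state.
- robot.get_obs(): the state, without advancing time (a new reading comes with each control period).
- robot.snapshot(name): name is "scene" or "top"; returns a dict with "image" (400x640x3 uint8, blue, green, red), "fx", "fy", "cx", "cy" (pixels), "eye" and "orientation" of the camera in the world. Camera axes: x right, y down, z forward; pixel columns grow to the right and rows downward; lengths in m; the calibration is good to about 2 mm. A picture is of the moment at which its call begins. There is no depth.
- robot.close_job(): hands the job in; it is judged then, once.
The state is a dict: "time": time; "joint_positions": joint angles; "qvel": joint speeds; "joint_torque": joint torques, N m; "tool_pos": TCP position; "ee_rot": TCP orientation; "wrist_force": force on the tool from outside, world axes, zero at the start; "wrist_torque": the same for the moment, N m; "width": finger opening in m; "finger_force": force on a finger pad.
Only numpy, scipy, OpenCV 4.12 (cv2) and the standard library are available. Lean on these libraries where they do the work, as an engineer would, in place of code of your own. Each camera call takes 0.05 s, during which the arm holds its last target. There are 200 camera calls.

### The job

Get the three-place vacuum filtration manifold ready for the pump: only one place carries a filter cup, so push that place's blue valve lever round to fully open (in line with its pipe, pointing over the front tube) and push the levers of the two bare places to fully closed (square across their pipes, pointing left along the manifold). Push each lever to its stop from the side with a fingertip, without taking it between the fingers or forcing it, and leave the cup on its seat and the things beside the manifold where they are.

Things in the scene. Friction and masses are not known exactly. Their poses are not given: they have to be found in the camera images.
- manifold: steel three-place vacuum filtration manifold, fixed. Origin at bench height, below the middle of the line of valve stems; its y runs along it (left at yaw 0), its x away from the robot. Front tube: 32 mm thick, 506 mm long, axis 65 mm high, at x = -65 mm; filter heads at x = +110 mm; a gauge 144 mm high at x = -65, y = -268 mm. Between tube and heads only the levers are higher than 92 mm
- cup_lever (a joint): blue valve lever of the place that carries the filter cup, rad: 0 = closed, square across its pipe, pointing to the manifold's +y (left); 1.571 = open, in line with its pipe, pointing to the manifold's -x (over the front tube, to the robot). Opens counter-clockwise seen from above; hard stop at each end; stiff (0.22 N m, some 4 N at mid-grip), stays where it is left
- cup_lever_pivot (a point): point on the vertical turning axis of cup_lever, at the mid-height of its blue grip (112 mm above the bench). The three axes stand 150 mm apart along the manifold; which place is which varies
- cup_lever_grip (a point): middle of the blue grip of cup_lever, 60 mm from the turning axis. The grip is a straight bar 16 mm wide and 14 mm high, from 30 to 85 mm from the axis, its underside 105 mm above the bench. Own y points outward along the lever, own x across it; moves with the lever
- bare_lever_1 (a joint): blue valve lever of a bare place (no cup), rad: 0 = closed, square across its pipe, pointing to the manifold's +y (left); 1.571 = open, in line with its pipe, pointing to the manifold's -x (over the front tube, to the robot). Opens counter-clockwise seen from above; hard stop at each end; stiff (0.22 N m, some 4 N at mid-grip), stays where it is left
- bare_lever_1_pivot (a point): point on the vertical turning axis of bare_lever_1, at the mid-height of its blue grip (112 mm above the bench). The three axes stand 150 mm apart along the manifold; which place is which varies
- bare_lever_1_grip (a point): middle of the blue grip of bare_lever_1, 60 mm from the turning axis. The grip is a straight bar 16 mm wide and 14 mm high, from 30 to 85 mm from the axis, its underside 105 mm above the bench. Own y points outward along the lever, own x across it; moves with the lever
- bare_lever_2 (a joint): blue valve lever of a bare place (no cup), rad: 0 = closed, square across its pipe, pointing to the manifold's +y (left); 1.571 = open, in line with its pipe, pointing to the manifold's -x (over the front tube, to the robot). Opens counter-clockwise seen from above; hard stop at each end; stiff (0.22 N m, some 4 N at mid-grip), stays where it is left
- bare_lever_2_pivot (a point): point on the vertical turning axis of bare_lever_2, at the mid-height of its blue grip (112 mm above the bench). The three axes stand 150 mm apart along the manifold; which place is which varies
- bare_lever_2_grip (a point): middle of the blue grip of bare_lever_2, 60 mm from the turning axis. The grip is a straight bar 16 mm wide and 14 mm high, from 30 to 85 mm from the axis, its underside 105 mm above the bench. Own y points outward along the lever, own x across it; moves with the lever
- filter_cup: loose clear filter cup with orange rings, open above and below, 56 mm wide at the foot and 69 mm at the rim, 87 mm high; it stands upright on one filter head, which is 110 mm behind (+x of the manifold) the turning axis of its lever. Origin at the centre of its foot, 100 mm above the bench
- petri_1: round lidded dish, 59 mm across, 14 mm high, loose on the bench beside the manifold; origin at the centre of its underside; to be left alone
- petri_2: round lidded dish, 59 mm across, 14 mm high, loose on the bench beside the manifold; origin at the centre of its underside; to be left alone
- tweezers: steel tweezers lying flat, 124 x 19 x 8 mm, loose on the bench beside the manifold; origin at the centre of its underside; to be left alone
- filter_box: flat grey carton, 100 x 100 x 30 mm, loose on the bench beside the manifold; origin at the centre of its underside; to be left alone
- beaker: small glass beaker, 54 mm across, 69 mm high, loose on the bench beside the manifold; origin at the centre of its underside; to be left alone
- cup_place_head (a point): centre of the filter head under the cup, on its flange, 100 mm above the bench

How it is judged:
By the outcome, as a careful person would: the job done as asked, in the order asked, and still so for the second after the job is handed in, with the robot touching nothing.
It also fails if it takes over 61 s, if anything falls off the work surface, if the arm or the gripper's body presses on something with over 40 N, if the wrist force passes 120 N, or if a joint passes its speed limit or range.

## Working session

There is one attempt and no reset: what is moved stays moved. The work goes in short steps, Python scripts to look and compute and a tool call to move; the robot and the scene stay as the last step left them, time stands still between calls to the robot, and variables do not carry over. Pictures are saved under pics/ and viewed, at most 10 in all, crops included, and the job is handed in when it is done.

Besides the shell and the picture viewer there is one more tool, called after "Call:" in YAML: its name, and indented under it one key for each argument. servo_tool: Moves the arm, as the interface text tells. Its arguments: {"type":"object","properties":{"moves":{"type":"array"}},"required":["moves"]}

```bash
mkdir -p pics; ls; python3 - <<'E'
from bench import robot
import cv2,pickle
o=robot.get_obs();print(o['time'],o['tool_pos'],o['ee_rot'],o['width'])
for n in("scene","top"):
    s=robot.snapshot(n);cv2.imwrite(f"pics/{n}0.png",s["image"]);pickle.dump(s,open(f"{n}0.pkl","wb"))
    print({k:v for k,v in s.items() if k!="image"})
E
```

```text
pics
0.0 [0.18667958 0.51672353 0.17491845] [-3.13945631e+00 -2.06047740e-04  2.79480881e+00] 0.09425003336421076
{'fx': 431.7304193957232, 'fy': 431.7304193957232, 'cx': 324.2785091136102, 'cy': 202.2322052992067, 'eye': array([-0.0553538 , -1.14485743,  0.65019446]), 'orientation': array([-1.97653787,  0.00992338, -0.4969296 ])}
{'fx': 462.9181857597849, 'fy': 462.9181857597849, 'cx': 312.53023519269607, 'cy': 204.07378927650356, 'eye': array([ 0.4641557 , -0.00824205,  1.36252741]), 'orientation': array([-3.05998153, -0.00882833, -1.59624027])}
```

View pics/scene0.png

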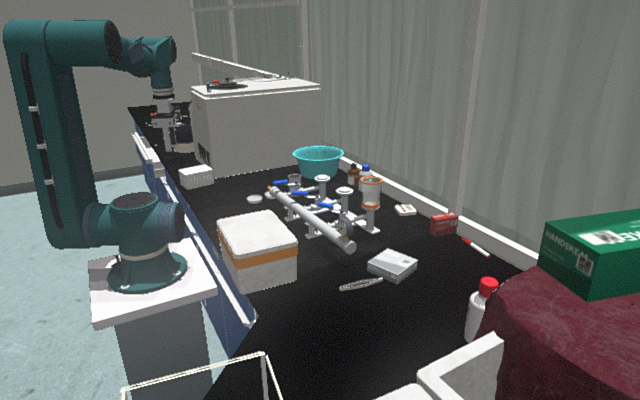

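View pics/top0.png

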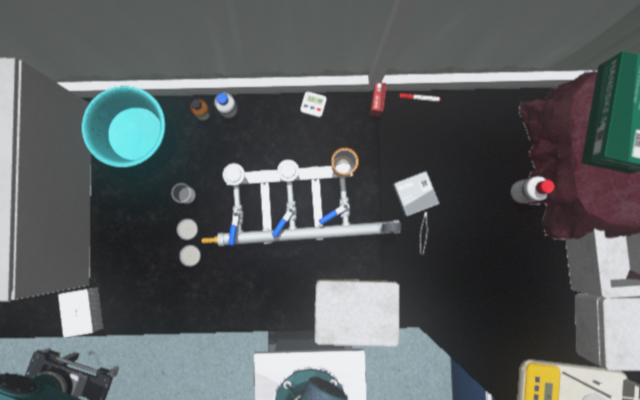

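```bash
cat > h.py <<'E'
import cv2,numpy as np,pickle
from scipy.spatial.transform import Rotation as R
def ray(s,uv):
    d=np.array([(uv[0]-s["cx"])/s["fx"],(uv[1]-s["cy"])/s["fy"],1.])
    return s["eye"],R.from_euler("xyz",s["orientation"]).apply(d)
def onz(s,uv,z):
    e,d=ray(s,uv); return e+d*(z-e[2])/d[2]
def tri(s1,u1,s2,u2):
    (e,d),(f,g)=ray(s1,u1),ray(s2,u2)
    t=np.linalg.lstsq(np.c_[d,-g],f-e,rcond=None)[0]
    a,b=e+d*t[0],f+g*t[1]; return (a+b)/2,np.linalg.norm(a-b)
def blobs(s,roi,amin=25):
    hsv=cv2.cvtColor(s["image"],cv2.COLOR_BGR2HSV); m=cv2.inRange(hsv,(105,130,60),(125,255,255))
    k=np.zeros_like(m);x0,y0,x1,y1=roi;k[y0:y1,x0:x1]=m[y0:y1,x0:x1]
    n,l,st,c=cv2.connectedComponentsWithStats(k)
    return [(c[i],st[i,4],np.argwhere(l==i)[:,::-1].astype(float)) for i in range(1,n) if st[i,4]>=amin]
def levers(s,roi=(195,180,400,270),z=.117):
    out=[]
    for c,a,p in blobs(s,roi):
        w=np.array([onz(s,q,z)[:2] for q in p]);m=w.mean(0)
        ev,V=np.linalg.eigh(np.cov((w-m).T));v=V[:,1]
        if v[1]-v[0]<0: v=-v
        t=(w-m)@v; mid=m+v*(t.max()+t.min())/2*0
        out.append((mid,np.degrees(np.arctan2(v[1],v[0])),mid-.0575*v,np.ptp(t),a,c))
    return out
E
python3 - <<'E'
from h import *
t=pickle.load(open("top0.pkl","rb"));s=pickle.load(open("scene0.pkl","rb"))
L=levers(t)
for x in L: print(*[np.round(q,3) for q in x])
for c,a,p in blobs(s,(260,165,360,235),8): print(np.round(c,1),a)
P=[x[2] for x in L]
print([np.linalg.norm(P[i]-P[i+1]) for i in range(len(P)-1)])
print("white box corners",[onz(t,u,.0) for u in((316,281),(399,281),(399,345))])
a=cv2.resize(t["image"][145:275,170:430],None,fx=3,fy=3,interpolation=cv2.INTER_CUBIC)
b=cv2.resize(s["image"][160:270,240:400],None,fx=3,fy=3,interpolation=cv2.INTER_CUBIC)
im=np.zeros((390,780,3),np.uint8);cv2.imwrite("pics/c1.png",a);cv2.imwrite("pics/c2.png",b)
E
```

```text
[ 0.531 -0.063] 124.535 [ 0.563 -0.11 ] 0.05 122 [327.984 216.656]
[0.506 0.071] 147.852 [0.555 0.04 ] 0.051 121 [278.669 227.116]
[0.488 0.197] 175.845 [0.546 0.192] 0.054 120 [231.85 234.85]
[279.9 181.5] 66
[299.6 192.4] 60
[325.2 204.7] 60
[np.float64(0.15032776919078514), np.float64(0.15250408921885883)]
white box corners [array([ 0.35018372, -0.02748871,  0.        ]), array([ 0.34384243, -0.26966237,  0.        ]), array([ 0.16112645, -0.26222247,  0.        ])]
```

View pics/c1.png

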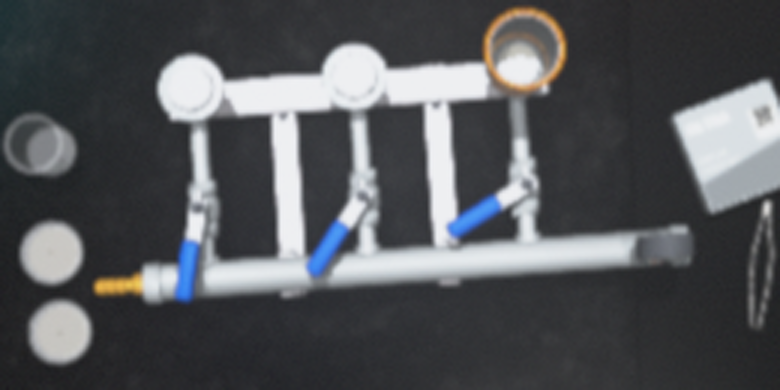

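View pics/c2.png

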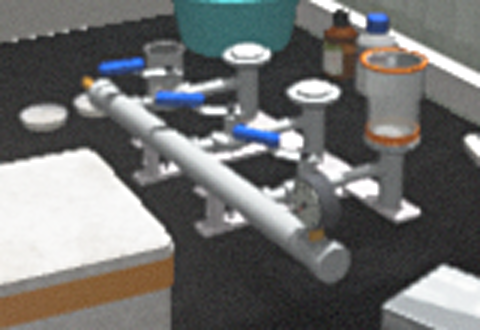

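```bash
cat >> h.py <<'E'
def rows(p,targets):
    """p: obs; targets: (x,y,z,yawdeg) -> rows in tool units"""
    Rt=R.from_euler("xyz",p["ee_rot"]); y0=np.degrees(p["ee_rot"][2])
    for x,y,z,w in targets:
        d=Rt.inv().apply(np.array([x,y,z])-p["tool_pos"])/.025
        t=-((w-y0+180)%360-180)/6
        print([float(v) for v in np.round([*d,t],2)])
def push(piv,th,gap,sgn,z,r=.060):
    """finger pose beside lever at world angle th (deg); sgn=+1 pushes ccw; gap=centreline-to-finger-centre; tool x along push"""
    a=np.radians(th);u=np.array([np.cos(a),np.sin(a)]);n=sgn*np.array([-u[1],u[0]])
    q=np.array(piv)+r*u-gap*n
    w=np.degrees(np.arctan2(n[1],n[0]))
    if sgn>0: w-=180
    return (*q,z,w)
E
python3 - <<'E'
from h import *
from bench import robot
t=pickle.load(open("top0.pkl","rb"));s=pickle.load(open("scene0.pkl","rb"))
T=sorted([b[0] for b in blobs(t,(195,180,400,270))],key=lambda c:-c[0]);S=sorted([b[0] for b in blobs(s,(260,165,360,235),8)],key=lambda c:-c[0])
for a,b in zip(T,S): print(np.round(tri(t,a,s,b)[0],3),round(tri(t,a,s,b)[1],4))
print("box top", tri(t,(316,281),s,(217,241))[0], "cup rim top", onz(t,(345,161),.187))
q=push((.563,-.11),124.5,.032,1,.22);print(q);o=robot.get_obs();rows(o,[q])
E
```

```text
[ 0.53  -0.062  0.113] 0.002
[0.505 0.071 0.113] 0.0015
[0.488 0.197 0.114] 0.0013
box top [ 0.27657086 -0.00716119  0.03163488] cup rim top [ 0.66894688 -0.10728421  0.187     ]
(np.float64(0.5553876638204145), np.float64(-0.04242742910108441), 0.22, np.float64(-325.5))
[-21.47, -16.03, -1.77, 20.94]
```

Call:
servo_tool:
  moves:
    - [0,0,-1.8,0,1]
    - [-21.5,-16,-1.8,21,1]
    - [-21.5,-16,-1.8,21,1]
    - [-21.5,-16,-1.8,21,1]
    - [-21.5,-16,-1.8,21,1]
    - [-21.5,-16,-1.8,21,1]
    - [-21.5,-16,-1.8,21,1]
    - [-21.5,-16,-1.8,21,1]
    - [-21.5,-16,-1.8,21,1]
    - [-21.5,-16,-1.8,21,1]

```text
time: 0.93
tool_pos: [0.3942, 0.2025, 0.2193]
ee_rot: [-3.141, -0.0, 1.664]
wrist_force: [1.4, 0.5, 0.1]
width: 0.0311
finger_force: 0.0
```

```bash
python3 - <<'E'
from h import *
from bench import robot
o=robot.get_obs();print(o['time'],o['tool_pos'],o['ee_rot'],o['width'],o['joint_positions'])
rows(o,[push((.563,-.11),124.5,.032,1,.22)])
E
```

```text
0.9333 [0.39416912 0.20254053 0.21932679] [-3.14143215e+00 -1.22970525e-04  1.66375776e+00] 0.03109296724546457 [ 3.46453296e-01 -1.57130065e-01  1.52264819e+00  1.62712645e-04
  1.77619906e+00  2.53525031e-01]
[-10.36, 5.51, -0.03, 10.14]
```

Call:
servo_tool:
  moves:
    - [-10.4,5.5,0,10.1,1]
    - [-10.4,5.5,0,10.1,1]
    - [-10.4,5.5,0,10.1,1]
    - [-10.4,5.5,0,10.1,1]
    - [-10.4,5.5,0,10.1,1]
    - [-10.4,5.5,0,10.1,1]
    - [-10.4,5.5,0,10.1,1]
    - [-10.4,5.5,0,10.1,1]
    - [-10.4,5.5,0,10.1,1]
    - [-10.4,5.5,0,10.1,1]

```text
time: 1.77
tool_pos: [0.5563, -0.0417, 0.2183]
ee_rot: [-3.14, 0.002, 0.609]
wrist_force: [0.0, -0.7, 0.4]
width: 0.0007
finger_force: 0.0
```

```bash
python3 - <<'E'
from h import *
from bench import robot
o=robot.get_obs();print(o['time'],o['tool_pos'],o['ee_rot'],o['width'])
rows(o,[push((.563,-.11),124.5,.032,1,.098)])
E
```

```text
1.7667 [ 0.55626709 -0.04169121  0.21828683] [-3.13975995e+00  1.63253071e-03  6.09400380e-01] 0.0006594946089087383
[-0.04, 0.01, 4.81, 0.07]
```

Call:
servo_tool:
  moves:
    - [0,0,1.2,0,1]
    - [0,0,2.4,0,1]
    - [0,0,3.6,0,1]
    - [0,0,4.4,0,1]
    - [0,0,4.8,0,1]
    - [0,0,4.8,0,1]
    - [0,0,4.8,0,1]

```text
time: 2.35
tool_pos: [0.5564, -0.0403, 0.1]
ee_rot: [3.142, -0.0, 0.613]
wrist_force: [-0.9, -0.6, 0.6]
width: 0.0004
finger_force: 0.0
```

```bash
python3 - <<'E'
from h import *
from bench import robot
o=robot.get_obs();print(o['time'],o['tool_pos'],o['ee_rot'],o['wrist_force'])
P=(.563,-.11)
rows(o,[push(P,124.5,.024,1,.098)]+[push(P,a,.018,1,.098) for a in np.linspace(124.5,160,9)])
E
```

```text
2.35 [ 0.55636452 -0.04034183  0.10003579] [ 3.14154127e+00 -2.28060500e-04  6.13388695e-01] [-0.86080289 -0.63541567  0.5744663 ]
[-0.4, 0.04, 0.08, 0.11]
[-0.64, 0.04, 0.08, 0.11]
[-0.83, -0.01, 0.08, -0.63]
[-1.02, -0.05, 0.08, -1.37]
[-1.21, -0.07, 0.08, -2.11]
[-1.4, -0.07, 0.08, -2.85]
[-1.6, -0.07, 0.08, -3.59]
[-1.79, -0.04, 0.08, -4.33]
[-1.98, -0.0, 0.08, -5.07]
[-2.17, 0.05, 0.08, -5.81]
```

Call:
servo_tool:
  moves:
    - [-0.4,0,0,0,1]
    - [-0.65,0,0,0,1]
    - [-0.8,0,0,-0.6,1]
    - [-1.0,-0.05,0,-1.4,1]
    - [-1.2,-0.05,0,-2.1,1]
    - [-1.4,-0.05,0,-2.9,1]
    - [-1.6,-0.05,0,-3.6,1]
    - [-1.8,-0.05,0,-4.3,1]
    - [-2.0,0,0,-5.1,1]
    - [-2.2,0.05,0,-5.8,1]

```text
time: 3.18
tool_pos: [0.5122, -0.0741, 0.1015]
ee_rot: [3.138, -0.0, 1.223]
wrist_force: [-0.3, 0.2, -0.2]
width: 0.0003
finger_force: 0.0
```

```bash
python3 - <<'E'
from h import *
from bench import robot
o=robot.get_obs();print(o['time'],o['tool_pos'],o['ee_rot'],o['wrist_force'])
P=(.563,-.11)
rows(o,[push(P,a,.018,1,.1) for a in (160,163,166,169,172,175,178,180,182,184)])
E
```

```text
3.1833 [ 0.51220465 -0.07410069  0.10148947] [ 3.13839582e+00 -2.01683508e-04  1.22332833e+00] [-0.32727067  0.21788192 -0.16496123]
[0.07, 0.0, 0.06, 0.02]
[-0.06, -0.03, 0.06, -0.48]
[-0.19, -0.06, 0.06, -0.98]
[-0.32, -0.08, 0.06, -1.48]
[-0.45, -0.1, 0.06, -1.98]
[-0.58, -0.11, 0.06, -2.48]
[-0.71, -0.11, 0.06, -2.98]
[-0.8, -0.1, 0.06, -3.32]
[-0.89, -0.1, 0.06, -3.65]
[-0.97, -0.09, 0.06, -3.98]
```

```bash
python3 - <<'E'
from h import *
from bench import robot
s=robot.snapshot("scene");t=robot.snapshot("top")
for c,a,p in blobs(s,(260,165,360,235),8): print(np.round(c,1),a)
for x in levers(t): print(*[np.round(q,3) for q in x])
b=cv2.resize(s["image"][160:270,240:400],None,fx=4,fy=4,interpolation=cv2.INTER_CUBIC)
cv2.imwrite("pics/c3.png",b)
E
```

```text
[279.9 181.4] 63
[299.7 192.4] 59
[324.7 204.8] 48
[0.506 0.071] 148.04 [0.555 0.04 ] 0.051 123 [278.634 227.065]
[0.488 0.196] 175.466 [0.545 0.192] 0.054 119 [231.866 234.933]
```

View pics/c3.png

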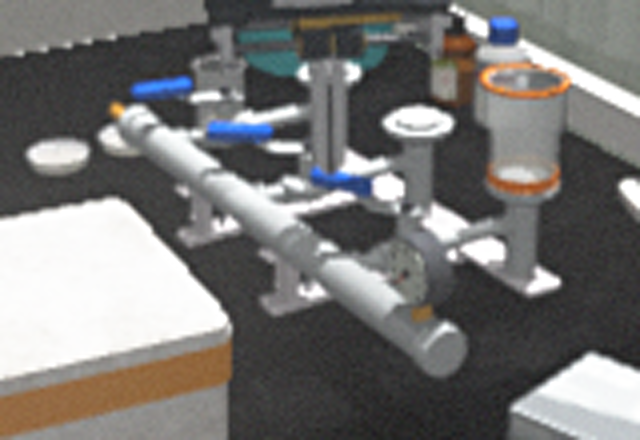

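```bash
cat >> h.py <<'E'
def proj(s,p):
    c=R.from_euler("xyz",s["orientation"]).inv().apply(np.array(p)-s["eye"]);return c[:2]/c[2]*s["fx"]+[s["cx"],s["cy"]]
E
python3 - <<'E'
from h import *
s=pickle.load(open("scene0.pkl","rb"))
for th in(93,124,145,160,183):
  u=np.array([np.cos(np.radians(th)),np.sin(np.radians(th)),0])
  print(th,[np.round(proj(s,np.array([.563,-.11,.113])+r*u),1) for r in(.03,.0575,.085)])
print(proj(s,(.512,-.074,.1015)))
E
```

```text
93 [array([337.1, 204.7]), array([332.4, 201.8]), array([327.8, 199. ])]
124 [array([333.7, 206.3]), array([325.7, 204.7]), array([318. , 203.1])]
145 [array([332.7, 207.7]), array([323.8, 207.3]), array([314.9, 207. ])]
160 [array([332.8, 208.7]), array([323.8, 209.3]), array([314.9, 210. ])]
183 [array([334.2, 210.2]), array([326.5, 212.3]), array([318.6, 214.3])]
[322.22360776 210.64790116]
```

```bash
python3 - <<'E'
from h import *
from bench import robot
s=robot.snapshot("scene");t=robot.snapshot("top");pickle.dump((s,t),open("st1.pkl","wb"))
for z in(.1,.11,.12,.2): print(z,proj(s,(.512,-.074,z)),proj(t,(.512,-.074,z)))
a=cv2.resize(s["image"][150:225,295:345],None,fx=8,fy=8,interpolation=cv2.INTER_CUBIC)
b=cv2.resize(t["image"][175:250,290:340],None,fx=8,fy=8,interpolation=cv2.INTER_CUBIC)
cv2.imwrite("pics/c4.png",np.hstack([a,b])[:600])
E
```

```text
0.1 [322.22935152 211.09130719] [332.09381318 223.73130696]
0.11 [322.19096294 208.127792  ] [332.28205007 223.58648805]
0.12 [322.15234526 205.14659152] [332.47330564 223.43934673]
0.2 [321.8349045  180.64085492] [334.12133373 222.17144627]
```

View pics/c4.png

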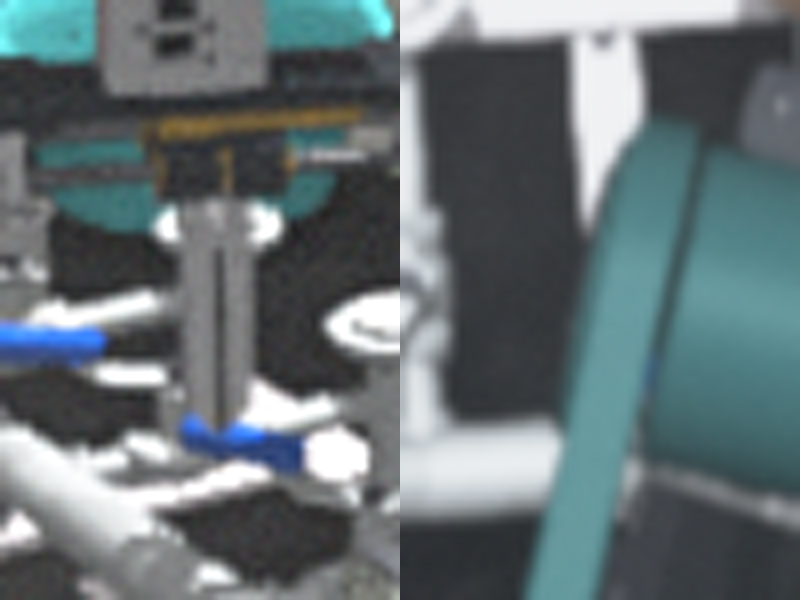

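```bash
python3 - <<'E'
from h import *
from bench import robot
o=robot.get_obs();P=(.563,-.11)
rows(o,[push(P,124.5,.032,1,.13),push(P,124.5,.032,1,.08)])
E
```

```text
[1.77, 1.18, -1.16, 5.87]
[1.77, 1.18, 0.84, 5.87]
```

Call:
servo_tool:
  moves:
    - [0,0,-1.2,0,1]
    - [0,0,-1.2,0,1]
    - [1.75,1.2,-1.2,5.9,1]
    - [1.75,1.2,-1.2,5.9,1]
    - [1.75,1.2,-1.2,5.9,1]
    - [1.75,1.2,-1.2,5.9,1]
    - [1.75,1.2,-1.2,5.9,1]
    - [1.75,1.2,-0.4,5.9,1]
    - [1.75,1.2,0.1,5.9,1]
    - [1.75,1.2,0.1,5.9,1]

```text
time: 4.22
tool_pos: [0.553, -0.042, 0.0934]
ee_rot: [-3.137, 0.004, 0.602]
wrist_force: [-0.5, -0.1, -0.9]
width: 0.0004
finger_force: 0.0
```

Call:
servo_tool:
  moves:
    - [0,0,0.2,0,1]
    - [0,0,0.4,0,1]
    - [0,0,0.5,0,1]
    - [0,0,0.6,0,1]
    - [0,0,0.6,0,1]

```text
time: 4.63
tool_pos: [0.5551, -0.0425, 0.0818]
ee_rot: [-3.141, 0.0, 0.602]
wrist_force: [0.4, 0.2, 0.7]
width: 0.0005
finger_force: 0.0
```

```bash
python3 - <<'E'
from h import *
from bench import robot
o=robot.get_obs();P=(.563,-.11);print(o['time'],o['tool_pos'],o['wrist_force'])
s=robot.snapshot("scene")
q=o['tool_pos'];
for dz in (0,.02,.097,.117): print(dz,proj(s,q+[0,0,dz]))
rows(o,[push(P,124.5,.032,1,.083)]+[push(P,a,.018,1,.08) for a in (124.5,128,132,136)])
b=cv2.resize(s["image"][150:225,295:345],None,fx=8,fy=8,interpolation=cv2.INTER_CUBIC)
cv2.imwrite("pics/c5.png",b)
E
```

```text
4.6333 [ 0.55511996 -0.04251817  0.08184338] [0.36758531 0.24821206 0.66603152]
0 [329.51412202 209.9609824 ]
0.02 [329.48184304 204.23210217]
0.097 [329.35402828 181.54751283]
0.117 [329.3198782  175.48654853]
[0.01, 0.0, -0.05, -0.0]
[-0.55, 0.0, 0.07, -0.0]
[-0.7, -0.04, 0.07, -0.59]
[-0.87, -0.07, 0.07, -1.25]
[-1.04, -0.09, 0.07, -1.92]
```

View pics/c5.png

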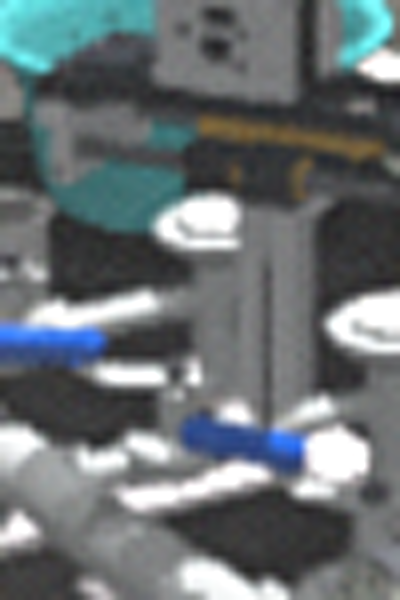

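Call:
servo_tool:
  moves:
    - [-0.3,0,0,0,1]
    - [-0.5,0,0,0,1]
    - [-0.6,0,0,-0.2,1]
    - [-0.7,0,0,-0.6,1]
    - [-0.8,-0.05,0,-0.9,1]
    - [-0.9,-0.05,0,-1.25,1]
    - [-1.0,-0.1,0,-1.7,1]
    - [-1.05,-0.1,0,-1.9,1]

```text
time: 5.35
tool_pos: [0.5326, -0.0548, 0.0825]
ee_rot: [3.141, -0.002, 0.803]
wrist_force: [2.0, 2.6, -1.2]
width: 0.0003
finger_force: 1.7
```

```bash
python3 - <<'E'
from h import *
from bench import robot
o=robot.get_obs();P=(.563,-.11);print(o['time'],o['tool_pos'],o['wrist_force'])
s=robot.snapshot("scene")
for c,a,p in blobs(s,(260,165,360,235),8): print(np.round(c,1),a)
rows(o,[push(P,a,.018,1,.08) for a in (136,140,144,148,152,156,160,164,168,172)])
E
```

```text
5.35 [ 0.53260831 -0.05480607  0.0824781 ] [ 1.98898576  2.60356463 -1.23152935]
[280.  181.4] 64
[299.6 192.5] 60
[324.  206.3] 57
[-0.02, 0.01, 0.1, 0.0]
[-0.19, -0.04, 0.1, -0.66]
[-0.36, -0.07, 0.1, -1.33]
[-0.54, -0.09, 0.1, -2.0]
[-0.71, -0.1, 0.1, -2.66]
[-0.89, -0.09, 0.1, -3.33]
[-1.06, -0.08, 0.1, -4.0]
[-1.23, -0.05, 0.1, -4.66]
[-1.41, -0.01, 0.1, -5.33]
[-1.57, 0.04, 0.1, -6.0]
```

Call:
servo_tool:
  moves:
    - [-0.2,-0.05,0.05,-0.7,1]
    - [-0.35,-0.05,0.05,-1.3,1]
    - [-0.55,-0.1,0.05,-2,1]
    - [-0.7,-0.1,0.05,-2.7,1]
    - [-0.9,-0.1,0.05,-3.3,1]
    - [-1.05,-0.1,0.05,-4,1]
    - [-1.25,-0.05,0.05,-4.7,1]
    - [-1.4,0,0.05,-5.3,1]
    - [-1.55,0.05,0.05,-6,1]
    - [-1.55,0.05,0.05,-6,1]

```text
time: 6.23
tool_pos: [0.5058, -0.084, 0.0816]
ee_rot: [3.142, -0.001, 1.429]
wrist_force: [-1.0, 2.7, 1.7]
width: 0.0007
finger_force: 1.3
```

```bash
python3 - <<'E'
from h import *
from bench import robot
o=robot.get_obs();P=(.563,-.11);print(o['time'],o['tool_pos'],o['wrist_force'])
s=robot.snapshot("scene")
for c,a,p in blobs(s,(260,165,360,235),8): print(np.round(c,1),a)
rows(o,[push(P,a,.018,1,.08) for a in (172,174,176,178,180,182,184,186)])
E
```

```text
6.2333 [ 0.50577378 -0.08399107  0.08156382] [-0.96686167  2.7037191   1.65225787]
[280.1 181.4] 63
[299.6 192.5] 60
[323.8 211.6] 70
[0.01, 0.01, 0.06, -0.02]
[-0.08, -0.01, 0.06, -0.35]
[-0.16, -0.03, 0.06, -0.68]
[-0.25, -0.05, 0.06, -1.02]
[-0.33, -0.06, 0.06, -1.35]
[-0.42, -0.08, 0.06, -1.68]
[-0.51, -0.08, 0.06, -2.02]
[-0.59, -0.09, 0.06, -2.35]
```

Call:
servo_tool:
  moves:
    - [-0.1,0,0,-0.4,1]
    - [-0.15,0,0,-0.7,1]
    - [-0.25,-0.05,0,-1,1]
    - [-0.35,-0.05,0,-1.35,1]
    - [-0.4,-0.05,0,-1.7,1]
    - [-0.45,-0.05,0,-1.8,1]
    - [-0.45,-0.05,0,-1.8,1]

```text
time: 6.87
tool_pos: [0.5026, -0.0944, 0.0809]
ee_rot: [-3.14, -0.001, 1.616]
wrist_force: [-2.3, 3.0, 4.0]
width: 0.0008
finger_force: 2.2
```

Call:
servo_tool:
  moves:
    - [-0.05,0,0,0,1]
    - [-0.1,0,0,0,1]
    - [-0.1,0,0,0,1]

```text
time: 7.12
tool_pos: [0.5026, -0.0943, 0.0809]
ee_rot: [-3.14, -0.006, 1.617]
wrist_force: [-1.8, 10.1, 5.1]
width: 0.0005
finger_force: 4.9
```

Call:
servo_tool:
  moves:
    - [0.4,0,0,0,1]
    - [0.7,0,0,0,1]
    - [0.7,0,-1.2,0,1]
    - [0.7,0,-2.6,0,1]
    - [0.7,0,-4,0,1]
    - [0.7,0,-4,0,1]

```text
time: 7.62
tool_pos: [0.5065, -0.0815, 0.1891]
ee_rot: [3.128, 0.006, 1.616]
wrist_force: [0.6, 0.4, 0.7]
width: 0.0007
finger_force: 0.0
```

```bash
python3 - <<'E'
from h import *
from bench import robot
o=robot.get_obs();P=(.5555,.04);print(o['time'],o['tool_pos'],o['ee_rot'],o['wrist_force'])
s=robot.snapshot("scene")
for c,a,p in blobs(s,(260,165,360,235),8): print(np.round(c,1),a)
print(proj(s,(.5055,-.113,.113)))
rows(o,[push(P,148,.034,-1,.18),push(P,148,.034,-1,.083)])
E
```

```text
7.6167 [ 0.50654411 -0.0814915   0.18905333] [3.12780461 0.00639661 1.61637846] [0.60009626 0.4123     0.71674219]
[279.9 181.5] 64
[299.6 192.5] 60
[325.  212.9] 67
[326.4297539  212.26312006]
[5.01, -0.57, 0.32, 5.77]
[5.04, -0.63, 4.2, 5.77]
```

Call:
servo_tool:
  moves:
    - [1.2,0,0,1.1,1]
    - [2.5,-0.3,0.1,2.2,1]
    - [3.8,-0.5,0.2,3.3,1]
    - [5,-0.6,0.3,4.4,1]
    - [5,-0.6,0.3,5.5,1]
    - [5,-0.6,1.5,5.8,1]
    - [5,-0.6,2.7,5.8,1]
    - [5,-0.6,3.6,5.8,1]
    - [5,-0.6,4.1,5.8,1]
    - [5,-0.6,4.1,5.8,1]

```text
time: 8.5
tool_pos: [0.4778, 0.044, 0.0727]
ee_rot: [-3.134, 0.006, 1.01]
wrist_force: [-0.6, -0.1, 0.3]
width: 0.0007
finger_force: 0.0
```

```bash
python3 - <<'E'
from h import *
from bench import robot
o=robot.get_obs();P=(.5555,.04);print(o['time'],o['tool_pos'],o['ee_rot'],o['wrist_force'])
rows(o,[push(P,148,.034,-1,.082),push(P,148,.025,-1,.082)]+[push(P,a,.018,-1,.082) for a in (148,145,141,137,133,129,125,121)])
E
```

```text
8.5 [0.47778173 0.04396577 0.07268613] [-3.13362395  0.00622468  1.00974437] [-0.60128669 -0.05254878  0.256983  ]
[0.15, 0.32, -0.38, -0.02]
[0.51, 0.32, -0.38, -0.02]
[0.79, 0.32, -0.38, -0.02]
[0.92, 0.28, -0.38, 0.48]
[1.09, 0.24, -0.38, 1.14]
[1.26, 0.22, -0.38, 1.81]
[1.44, 0.21, -0.38, 2.48]
[1.61, 0.21, -0.38, 3.14]
[1.79, 0.22, -0.39, 3.81]
[1.96, 0.25, -0.39, 4.48]
```

Call:
servo_tool:
  moves:
    - [0.15,0.3,-0.35,0,1]
    - [0.5,0.3,-0.35,0,1]
    - [0.7,0.3,-0.35,0,1]
    - [0.85,0.3,-0.35,0.3,1]
    - [1,0.25,-0.35,0.8,1]
    - [1.15,0.25,-0.35,1.4,1]
    - [1.3,0.2,-0.35,2,1]
    - [1.45,0.2,-0.35,2.5,1]
    - [1.6,0.2,-0.35,3.1,1]
    - [1.8,0.2,-0.35,3.8,1]

```text
time: 9.33
tool_pos: [0.5097, 0.0779, 0.0875]
ee_rot: [3.138, 0.003, 0.608]
wrist_force: [-1.4, -4.8, 1.5]
width: 0.0002
finger_force: 2.0
```

```bash
python3 - <<'E'
from h import *
from bench import robot
o=robot.get_obs();P=(.5555,.04);print(o['time'],o['tool_pos'],o['ee_rot'],o['wrist_force'])
s=robot.snapshot("scene")
for c,a,p in blobs(s,(260,165,360,235),8): print(np.round(c,1),a)
print(proj(s,np.array([*P,.113])+.0575*np.array([np.cos(2.18),np.sin(2.18),0])))
rows(o,[push(P,a,.018,-1,.082) for a in (125,121,117,113,109,105,101,98,95,93)])
E
```

```text
9.3333 [0.50974886 0.07794284 0.08752601] [3.13803622e+00 2.91736217e-03 6.08043941e-01] [-1.43594745 -4.77496022  1.47132023]
[279.9 181.4] 65
[305.5 190.6] 21
[325.3 212.7] 69
[302.41852712 189.83710867]
[-0.09, -0.11, 0.22, -0.03]
[0.08, -0.15, 0.22, 0.64]
[0.25, -0.19, 0.22, 1.31]
[0.42, -0.21, 0.22, 1.97]
[0.6, -0.22, 0.22, 2.64]
[0.77, -0.21, 0.22, 3.31]
[0.95, -0.2, 0.22, 3.97]
[1.08, -0.18, 0.22, 4.47]
[1.21, -0.15, 0.22, 4.97]
[1.29, -0.13, 0.22, 5.31]
```

Call:
servo_tool:
  moves:
    - [0.05,-0.15,0.2,0.6,1]
    - [0.25,-0.2,0.2,1.3,1]
    - [0.4,-0.2,0.2,2,1]
    - [0.6,-0.2,0.2,2.6,1]
    - [0.75,-0.2,0.2,3.3,1]
    - [0.95,-0.2,0.2,4,1]
    - [1.05,-0.2,0.2,4.5,1]
    - [1.15,-0.15,0.2,4.8,1]
    - [1.2,-0.15,0.2,5,1]
    - [1.2,-0.15,0.2,5.1,1]

```text
time: 10.22
tool_pos: [0.5314, 0.1, 0.0817]
ee_rot: [3.141, 0.002, 0.078]
wrist_force: [-3.4, -1.5, 1.1]
width: 0.0003
finger_force: 1.7
```

```bash
python3 - <<'E'
from h import *
from bench import robot
o=robot.get_obs();P=(.5555,.04);print(o['time'],o['tool_pos'],o['ee_rot'],o['wrist_force'])
rows(o,[push(P,a,.018,-1,.082) for a in (95,93,91)])
E
```

```text
10.2167 [0.53137849 0.09998792 0.08171447] [3.14116072e+00 2.33458035e-03 7.84380757e-02] [-3.37290112 -1.49239453  1.07483841]
[0.03, 0.07, -0.01, -0.08]
[0.12, 0.05, -0.01, 0.25]
[0.2, 0.03, -0.01, 0.58]
```

Call:
servo_tool:
  moves:
    - [0.05,0.05,0,0.1,1]
    - [0.1,0.05,0,0.25,1]
    - [0.15,0.05,0,0.25,1]
    - [0.15,0.05,0,0.25,1]

```text
time: 10.55
tool_pos: [0.5335, 0.1005, 0.0817]
ee_rot: [-3.139, 0.006, 0.053]
wrist_force: [-7.3, 2.6, 2.9]
width: 0.0001
finger_force: 4.0
```

Call:
servo_tool:
  moves:
    - [0.05,0,0,0,1]
    - [0.1,0,0,0,1]
    - [0.1,0,0,0,1]

```text
time: 10.8
tool_pos: [0.5335, 0.1005, 0.0817]
ee_rot: [-3.139, 0.011, 0.053]
wrist_force: [-14.8, 1.7, 6.6]
width: 0.0007
finger_force: 7.0
```

Call:
servo_tool:
  moves:
    - [-0.4,0,0,0,1]
    - [-0.8,0,0,0,1]
    - [-0.8,0,-1.2,0,1]
    - [-0.8,0,-2.6,0,1]
    - [-0.8,0,-4,0,1]
    - [-0.8,0,-4,0,1]
    - [-0.8,0,-4,0,1]

```text
time: 11.38
tool_pos: [0.5211, 0.0982, 0.186]
ee_rot: [-3.141, -0.01, 0.052]
wrist_force: [0.6, 0.2, -1.0]
width: 0.0008
finger_force: 0.0
```

```bash
python3 - <<'E'
from h import *
from bench import robot
o=robot.get_obs();P=(.546,.192);print(o['time'],o['tool_pos'],o['ee_rot'],o['wrist_force'])
rows(o,[push(P,175.8,.034,-1,.18),push(P,175.8,.034,-1,.083)])
E
```

```text
11.3833 [0.52106525 0.09821736 0.18595206] [-3.14124975 -0.00956422  0.05185135] [ 0.62205487  0.21231144 -0.97470149]
[-1.36, -2.64, 0.23, -13.8]
[-1.4, -2.64, 4.11, -13.8]
```

Call:
servo_tool:
  moves:
    - [-0.5,-1,0.2,-1.1,1]
    - [-1,-2,0.2,-2.3,1]
    - [-1.4,-2.65,0.2,-3.5,1]
    - [-1.4,-2.65,0.2,-4.6,1]
    - [-1.4,-2.65,0.2,-5.8,1]
    - [-1.4,-2.65,0.2,-7,1]
    - [-1.4,-2.65,0.2,-8.1,1]
    - [-1.4,-2.65,0.2,-9.3,1]
    - [-1.4,-2.65,0.2,-10.4,1]
    - [-1.4,-2.65,0.2,-11.5,1]

```text
time: 12.22
tool_pos: [0.4798, 0.1623, 0.1753]
ee_rot: [-3.14, 0.001, 1.262]
wrist_force: [-0.8, 0.1, -0.0]
width: 0.0008
finger_force: 0.0
```

```bash
python3 - <<'E'
from h import *
from bench import robot
o=robot.get_obs();P=(.546,.192);print(o['time'],o['tool_pos'],o['ee_rot'],o['wrist_force'])
rows(o,[push(P,175.8,.034,-1,.18),push(P,175.8,.034,-1,.083)])
E
```

```text
12.2167 [0.47980283 0.16227663 0.17534375] [-3.14036231e+00  6.51539989e-04  1.26186875e+00] [-0.80968095  0.14000031 -0.04247126]
[0.05, 0.14, -0.19, -2.25]
[0.06, 0.15, 3.69, -2.25]
```

Call:
servo_tool:
  moves:
    - [0,0.1,0,-1.1,1]
    - [0,0.1,0,-2.2,1]
    - [0,0.1,1.2,-2.2,1]
    - [0,0.1,2.4,-2.2,1]
    - [0,0.1,3.3,-2.2,1]
    - [0,0.1,3.7,-2.2,1]
    - [0,0.1,3.7,-2.2,1]
    - [0,0.1,3.7,-2.2,1]

```text
time: 12.88
tool_pos: [0.4824, 0.1616, 0.0842]
ee_rot: [-3.141, 0.0, 1.487]
wrist_force: [0.4, 0.9, 0.1]
width: 0.0006
finger_force: 0.0
```

```bash
python3 - <<'E'
from h import *
from bench import robot
o=robot.get_obs();P=(.546,.192);print(o['time'],o['tool_pos'],o['ee_rot'],o['wrist_force'])
rows(o,[push(P,175.8,.034,-1,.082),push(P,175.8,.025,-1,.082)]+[push(P,a,.018,-1,.082) for a in (176,172,168,164,160,156,152,148)])
E
```

```text
12.8833 [0.4824127  0.16157394 0.08416516] [-3.14079757e+00  1.44494677e-04  1.48651359e+00] [0.38822579 0.9250877  0.13548056]
[0.04, 0.05, 0.09, -0.1]
[0.4, 0.04, 0.09, -0.1]
[0.67, 0.04, 0.09, -0.14]
[0.84, -0.0, 0.09, 0.53]
[1.01, -0.04, 0.09, 1.2]
[1.19, -0.06, 0.09, 1.86]
[1.36, -0.07, 0.09, 2.53]
[1.53, -0.07, 0.09, 3.2]
[1.71, -0.06, 0.09, 3.86]
[1.88, -0.03, 0.09, 4.53]
```

Call:
servo_tool:
  moves:
    - [0.2,0,0.1,0,1]
    - [0.4,0,0.1,0,1]
    - [0.65,0,0.1,0,1]
    - [0.85,0,0.1,0.5,1]
    - [1,-0.05,0.1,1.2,1]
    - [1.2,-0.05,0.1,1.9,1]
    - [1.35,-0.05,0.1,2.5,1]
    - [1.55,-0.05,0.1,3.2,1]
    - [1.7,-0.05,0.1,3.9,1]
    - [1.9,-0.05,0.1,4.5,1]

```text
time: 13.72
tool_pos: [0.4864, 0.2081, 0.0834]
ee_rot: [3.138, 0.001, 1.012]
wrist_force: [0.7, -4.0, -0.2]
width: 0.0005
finger_force: 1.8
```

```bash
python3 - <<'E'
from h import *
from bench import robot
o=robot.get_obs();P=(.546,.192);print(o['time'],o['tool_pos'],o['ee_rot'],o['wrist_force'])
rows(o,[push(P,a,.018,-1,.081) for a in (148,144,140,136,132,128,124,120,116,112,108)])
E
```

```text
13.7167 [0.48644145 0.20813217 0.08337728] [3.13776564e+00 1.25511018e-03 1.01151195e+00] [ 0.74366686 -4.03354713 -0.22428453]
[-0.0, -0.04, 0.09, -0.01]
[0.16, -0.08, 0.09, 0.66]
[0.34, -0.12, 0.09, 1.33]
[0.51, -0.14, 0.09, 1.99]
[0.68, -0.14, 0.09, 2.66]
[0.86, -0.14, 0.09, 3.33]
[1.03, -0.12, 0.09, 3.99]
[1.21, -0.1, 0.09, 4.66]
[1.38, -0.06, 0.09, 5.33]
[1.54, -0.0, 0.09, 5.99]
[1.71, 0.06, 0.09, 6.66]
```

Call:
servo_tool:
  moves:
    - [0.2,-0.1,0.1,0.7,1]
    - [0.35,-0.1,0.1,1.3,1]
    - [0.5,-0.15,0.1,2,1]
    - [0.7,-0.15,0.1,2.7,1]
    - [0.85,-0.15,0.1,3.3,1]
    - [1.05,-0.1,0.1,4,1]
    - [1.2,-0.1,0.1,4.7,1]
    - [1.4,-0.05,0.1,5.3,1]
    - [1.55,0,0.1,6,1]
    - [1.7,0.05,0.1,6.7,1]

```text
time: 14.55
tool_pos: [0.5086, 0.2445, 0.0805]
ee_rot: [3.14, 0.001, 0.31]
wrist_force: [-1.4, -2.8, 1.2]
width: 0.0005
finger_force: 1.5
```

```bash
python3 - <<'E'
from h import *
from bench import robot
o=robot.get_obs();P=(.546,.192);print(o['time'],o['tool_pos'],o['ee_rot'],o['wrist_force'])
rows(o,[push(P,a,.018,-1,.081) for a in (108,105,102,100,98,96,94,93)])
E
```

```text
14.55 [0.5086326  0.24450212 0.08049116] [3.14031114e+00 1.01556563e-03 3.10458758e-01] [-1.39626489 -2.76306773  1.21475806]
[0.05, 0.06, -0.02, -0.04]
[0.18, 0.02, -0.02, 0.46]
[0.31, -0.0, -0.02, 0.96]
[0.39, -0.02, -0.02, 1.3]
[0.48, -0.03, -0.02, 1.63]
[0.57, -0.04, -0.02, 1.96]
[0.65, -0.05, -0.02, 2.3]
[0.7, -0.05, -0.02, 2.46]
```

Call:
servo_tool:
  moves:
    - [0.15,0,0,0.4,1]
    - [0.3,0,0,0.9,1]
    - [0.4,0,0,1.3,1]
    - [0.5,0,0,1.6,1]
    - [0.55,-0.05,0,2,1]
    - [0.65,-0.05,0,2.3,1]
    - [0.7,-0.05,0,2.4,1]
    - [0.75,-0.05,0,2.4,1]
    - [0.75,-0.05,0,2.4,1]

```text
time: 15.3
tool_pos: [0.526, 0.2525, 0.0803]
ee_rot: [-3.14, 0.0, 0.064]
wrist_force: [-3.5, 1.0, 2.5]
width: 0.0004
finger_force: 1.8
```

Call:
servo_tool:
  moves:
    - [0.05,0,0,0,1]
    - [0.1,0,0,0,1]
    - [0.1,0,0,0,1]

```text
time: 15.55
tool_pos: [0.5265, 0.2524, 0.0801]
ee_rot: [-3.14, 0.005, 0.063]
wrist_force: [-8.9, 2.0, 4.6]
width: 0.0002
finger_force: 4.4
```

Call:
servo_tool:
  moves:
    - [-0.4,0,0,0,1]
    - [-0.8,0,0,0,1]
    - [-0.8,0,-1.2,0,1]
    - [-0.8,0,-2.6,0,1]
    - [-0.8,0,-4.2,0,1]
    - [-2,-1,-5,0,1]
    - [-3.2,-2,-5,0,1]
    - [-4.4,-3,-5,0,1]
    - [-5.6,-4,-5,0,1]
    - [-6.8,-5,-5,0,1]

```text
time: 16.38
tool_pos: [0.3504, 0.3663, 0.205]
ee_rot: [-3.141, -0.003, 0.061]
wrist_force: [0.1, 0.5, -0.4]
width: 0.0008
finger_force: 0.0
```

Call:
servo_tool:
  moves:
    - [-1.2,-1,0,0,1]
    - [-2.4,-2,0,0,1]
    - [-3.6,-3,0,0,1]
    - [-4,-4.2,0,0,1]
    - [-4,-4.2,0,0,1]
    - [-4,-4.2,0,0,1]

```text
time: 16.88
tool_pos: [0.2444, 0.4649, 0.2043]
ee_rot: [3.141, -0.001, 0.065]
wrist_force: [-0.3, -0.2, -0.4]
width: 0.0003
finger_force: 0.0
```

```bash
python3 - <<'E'
from h import *
from bench import robot
o=robot.get_obs();print(o['time'],o['tool_pos'],o['wrist_force'])
t=robot.snapshot("top");s=robot.snapshot("scene")
L=levers(t)
for x in L: print(*[np.round(q,3) for q in x])
for c,a,p in blobs(s,(260,165,360,235),8): print(np.round(c,1),a)
a=cv2.resize(t["image"][145:275,170:430],None,fx=3,fy=3,interpolation=cv2.INTER_CUBIC)
cv2.imwrite("pics/c6.png",a)
E
```

```text
16.8833 [0.24444836 0.46486655 0.20426837] [-0.30915948 -0.21811208 -0.35834845]
[0.55  0.096] 92.282 [0.552 0.038] 0.052 107 [269.093 211.075]
[0.543 0.247] 93.492 [0.547 0.19 ] 0.054 159 [212.767 214.899]
[ 0.501 -0.114] -179.938 [ 0.558 -0.114] 0.051 113 [347.23  227.301]
[288.4 174.8] 40
[308.1 187.2] 44
[325.4 212.6] 70
```

View pics/c6.png

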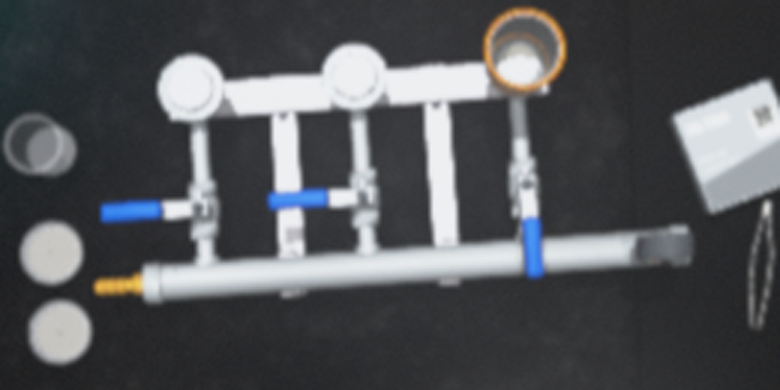

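```bash
python3 -c "
from bench import robot
print(robot.close_job())"
```

```text
the job is handed in; nothing more can be done
None
```

The job is handed in at about 17 s of robot time: the cup place's lever is pushed open to its stop, then both bare levers closed to theirs. In the last top picture the cup was still on its seat and the dishes, beaker, carton and tweezers had not moved. My first push, set about 20 mm too high, passed over the cup lever without moving it, so I repeated it lower.

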